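# Sort the turning blanks and hold the mirror for the check picture

### The arm

A 6-joint arm with a two-finger parallel gripper is mounted at the origin on a cart in front of the work surface, level with it; the furniture and walls round the work are solid. World frame = base frame: x ahead of the robot, y to its left, z up, the work surface at z = 0. Lengths are in m, angles in degrees, forces in N, time in s.
With the tool pointing down it reaches from about 0.4 to 0.825 m from the base axis. Payload 7 kg.
Tool frame: the origin (TCP) lies between the finger pads; the fingertips stand 22 mm ahead of it and the grasp point (between the pads) lies 3 mm ahead of it; z points along the fingers, y is the line along which they close (so a half turn about z gives the same grasp; the last joint's range is limited). The gripper opens to 88 mm and grips with 3 to 60 N. Pads are 19 mm wide; open, the fingers measure 130 mm over their backs; the gripper's body (78 mm by 193 mm) begins 47 mm behind the grasp point.
Start: joints at [86.408, 20.546, 0.682, 0, -70.136, -16.507], TCP at [0.232, 0.634, 0.223] pointing down, gripper open.
Joint ranges: [-176.03, 176.03], [-82.01, 121.73], [-58.28, 71.71], [-173.87, 95.51], [-174.79, -0.11], [-173.66, 173.66]. Speed limits (degrees/s): [136.94, 136.94, 172.46, 180, 180, 180].

### API

Orientations are given as [roll, pitch, yaw] about the fixed x, y, z axes, in that order (R = Rz(yaw) Ry(pitch) Rx(roll)).
In Python, from plant import ctrl gives the robot as it stands.
- The arm moves only by the tool apply_moves, never from a script. Its argument "targets" is a list of rows, each an object with "travel": the shift along the tool's x, y, z in mm, a list of three; "roll": the turn about the tool's z in degrees; "jaw": the finger opening in mm, from 0 to 87.6. In form: [{"travel": [tx, ty, tz], "roll": roll, "jaw": jaw}, ...]. A call has 1 to 10 rows; each row shifts and turns the commanded pose from where the row before left it, along the tool's axes as they then stand; what a row does not reach is not made up. A row lasts 1/10 s, in which the tool goes at most 50 mm and 8.59 degrees, less where a joint would pass 70% of its speed; a pose out of reach is approached as far as the arm can. A call with a gripper value outside its range is refused whole. The fingers move at their own pace and stop on an object; the grip force is fixed at half the most. Time passes only in rows, so rows that do not move let the fingers close. It gives the time, the measured TCP pose, the force, the opening and the grip force at its end, in the units of the state.
- ctrl.get_obs(): the state, without advancing time (a new reading comes with each control period).
- ctrl.snapshot(name): name is "side" or "top"; returns the picture (400x640x3 uint8, red, green, blue); there is no depth.
- ctrl.calibration(name): a dict with "K" (3x3 intrinsics, pixels), "dist_coeffs" ([k1, k2, p1, p2, k3] as OpenCV has them; the pictures are not rectified), "extrinsics" (4x4, takes a point from camera to world coordinates). Camera axes: x right, y down, z forward; pixel columns grow to the right and rows downward; lengths in m; the calibration is good to about 2 mm. A picture is of the moment at which its call begins. calibration takes no time and is no camera call.
- ctrl.close_job(): hands the job in; it is judged then, once.
The state is a dict: "clock": time; "joint_pos": joint angles; "qvel": joint speeds; "tau": joint torques, N m; "tool_pos": TCP position; "orientation": TCP orientation; "force": force on the tool from outside, world axes, zero at the start; "moment": the same for the moment, N m; "opening": finger opening in m; "gripper_force": force on a finger pad.
Only numpy, scipy, OpenCV 4.12 (cv2) and the standard library are available. Lean on these libraries where they do the work, as an engineer would, in place of code of your own. Each camera call takes 0.05 s, during which the arm holds its last target. There are 200 camera calls.

### The job

Lay the long and the short wooden blank each flat in the row of the plywood tray that fits its length and let go of them. Then turn the sprung inspection mirror by its orange grip until the bench camera sees the tray's red marker in the middle of the mirror, and finish while still holding the mirror steady at that angle. Leave the adapter, the tape roll and the sanding block where they are.

Things in the scene. Friction and masses are not known exactly. Their poses are not given: they have to be found in the camera images.
- long_blank: loose reddish-brown square wood blank, 22 mm wide (x), 125 mm long (y), 20 mm high, lying on the bench; origin at the centre of its underside, y along its length; 45 g or so
- short_blank: loose pale wood blank, 26 mm wide (x), 75 mm long (y), 20 mm high, lying on the bench; origin at the centre of its underside, y along its length; 45 g or so
- long_row (a point): centre of the floor of the long row, 8 mm above the bench: a recess 150 mm long (its x) and 40 mm wide (its y), fixed on the plywood tray. A rim 5 mm thick and only 6 mm high runs round it. The long blank lies in it with its length along the row (either way round)
- short_row (a point): centre of the floor of the short row, 8 mm above the bench: a recess 100 mm long (its x) and 44 mm wide (its y) beside the long row on the same tray (84 mm from centre to centre), same rim. The short blank lies in it lengthwise (either way round)
- marker (a point): centre of the red marker, a disc 28 mm across on an upright white card 44 x 44 mm on a thin post at the far end of the tray, fixed to it 125 mm beyond the row centres along the rows' x and midway between them, 82 mm above the row floors (90 mm above the bench; card top at 112 mm). It faces along the rows' y, to the side where the mirror stands. The tray does not move
- lens (a point): front of the lens of the black bench camera, 90 mm above the bench, on the same fixed stand as the mirror and 200 mm from the mirror's pivot; its x axis is the line from the mirror to the camera, and the camera looks along -x straight at the middle of the mirror
- mirror_face (a point): middle of the mirror's glass (58 mm wide, 76 mm high), on the vertical pivot axis, 90 mm above the bench. x is the normal of the reflecting side, y runs across the glass, z is up. It turns with the mirror. The camera sees the marker when this normal halves the horizontal angle between the directions from here to the lens and to the marker, which are all at one height
- mirror_grip (a point): grip point of the orange bar grip on top of the mirror, on the pivot axis 162 mm above the bench. The bar is 50 mm long (its y, along the glass), 12 mm thick (its x) and 36 mm high (142 to 178 mm above the bench); it can be pinched from above across its thickness and turned. It turns with the mirror
- mirror: the mirror with its grip: black backing 66 x 84 mm, glass and orange bar grip; origin on the pivot axis at bench height, axes as mirror_face. It turns on its vertical pivot: at rest it leans on its stop and faces the camera squarely; it can be turned clockwise (seen from above) up to 1.2 rad from there, and a weak spring (0.02 N m at rest, 0.06 N m per rad more) turns it back when let go
- view_line (a point): point on the pivot axis 90 mm above the bench, carried by the brass disc and small yellow pointer (tip 38 mm from the axis) under the mirror, which are geared two to one to the mirror: its x axis, like the pointer, points along the camera's line of view after it is reflected by the mirror (it turns twice as far as the mirror), z up; the marker is centred in the mirror when it lies on this x axis
- adapter: bystander: loose white metal adapter, 64 mm across, 39 mm high; origin at the centre of its underside
- tape: bystander: loose roll of blue masking tape lying flat to the left of the mirror (not the one at the far right end of the bench), 100 mm across, 24 mm high; origin at the centre of its underside
- sander: bystander: loose reddish wooden sanding block beyond the tray, near the marker card (not the ones at the left end of the bench), 64 x 101 x 33 mm; origin at the centre of its underside
Mind the look-alikes: they are no part of the job. What is shaped like the short_blank but turquoise is not meant.

How it is judged (in metres and radians):
On the way, in this order (a step that is already met when the one before it is completed fails the run):
1. both blanks lie flat in their matching rows, let go (x of long_blank in the frame of long_row between -0.016 and 0.016 m and y of long_blank in the frame of long_row between -0.012 and 0.012 m and z of long_blank in the frame of long_row between -0.004 and 0.003 m and angle between the y axis of long_blank and the x axis of long_row, either way round below 0.25 rad and angle between each of long_blank, short_blank's own z axis and vertical below 0.06 rad and x of short_blank in the frame of short_row between -0.016 and 0.016 m and y of short_blank in the frame of short_row between -0.012 and 0.012 m and z of short_blank in the frame of short_row between -0.004 and 0.003 m and angle between the y axis of short_blank and the x axis of short_row, either way round below 0.25 rad and contact force between the fingers and long_blank below 0.1 N and contact force between the fingers and short_blank below 0.1 N and linear speed of each of long_blank, short_blank below 0.02 m/s), for 0.2 s.
2. the gripped mirror shows the marker to the camera (y of marker in the frame of view_line between -0.04 and 0.04 m and x of marker in the frame of view_line above 0.1 m and contact force between the fingers and mirror above 0.5 N and angular speed of mirror below 0.05 rad/s), for 0.3 s.
At the end, for the whole second after the job is handed in: Each blank lies flat and free on its row's floor, lengthwise, within 16 mm along and 12 mm across of its centre; the reflected line of view passes within 40 mm beside the marker's centre (about 0.04 rad of mirror angle); fingers on the mirror (over 0.5 N), mirror still (under 0.05 rad/s) (all of step 1 and all of step 2); the arm keeps its last pose, push and grip.
It fails at once if a bystander (adapter, tape roll or sanding block) was shifted more than 20 mm (distance of any of adapter, tape, sander from where it was at the start of the episode above 0.02 m).
It also fails if it takes over 61 s, if anything falls off the work surface, if the arm or the gripper's body presses on something with over 40 N, if the wrist force passes 120 N, or if a joint passes its speed limit or range.

## Working session

There is one attempt and no reset: what is moved stays moved. The work goes in short steps, Python scripts to look and compute and a tool call to move; the robot and the scene stay as the last step left them, time stands still between calls to the robot, and variables do not carry over. Pictures are saved under pics/ and viewed, at most 10 in all, crops included, and the job is handed in when it is done.

Besides the shell and the picture viewer there is one more tool, called after "Call:" in YAML: its name, and indented under it one key for each argument. apply_moves: Moves the arm, as the interface text tells. Its arguments: {"type":"object","properties":{"targets":{"type":"array","items":{"type":"object","properties":{"travel":{"type":"array","items":{"type":"number"}},"roll":{"type":"number"},"jaw":{"type":"number"}}}}},"required":["targets"]}

```bash
mkdir -p pics; ls; python3 - <<'E'
from plant import ctrl
import cv2,numpy as np
np.set_printoptions(suppress=True,precision=4)
o=ctrl.get_obs();print(o['clock'],o['tool_pos'],o['orientation'],o['opening'])
for n in('top','side'):
    im=ctrl.snapshot(n);cv2.imwrite(f'pics/{n}0.png',im[:,:,::-1])
    c=ctrl.calibration(n);print(n,np.array(c['K']),c['dist_coeffs'],np.array(c['extrinsics']))
E
```

```text
pics
0.0 [0.2318 0.6334 0.2218] [179.9043  -0.0089 -20.1057] 0.08736625377088898
top [[441.7426   0.     318.4676]
 [  0.     441.7426 207.3708]
 [  0.       0.       1.    ]] [0.0394 0.     0.     0.     0.    ] [[ 0.024  -0.9881  0.1517  0.4822]
 [-0.9995 -0.0203  0.0259  0.0818]
 [-0.0225 -0.1523 -0.9881  1.2769]
 [ 0.      0.      0.      1.    ]]
side [[388.0918   0.     320.6883]
 [  0.     388.0918 197.8527]
 [  0.       0.       1.    ]] [-0.0014  0.      0.      0.      0.    ] [[ 0.9392 -0.1331  0.3166  0.3032]
 [-0.3433 -0.386   0.8562 -0.7655]
 [ 0.0083 -0.9129 -0.4082  0.5217]
 [ 0.      0.      0.      1.    ]]
```

View pics/top0.png

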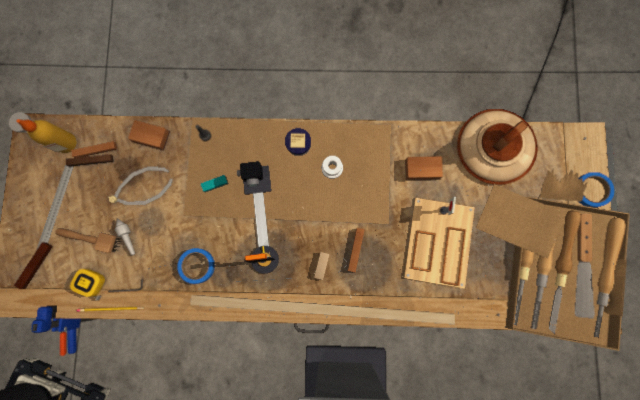

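View pics/side0.png

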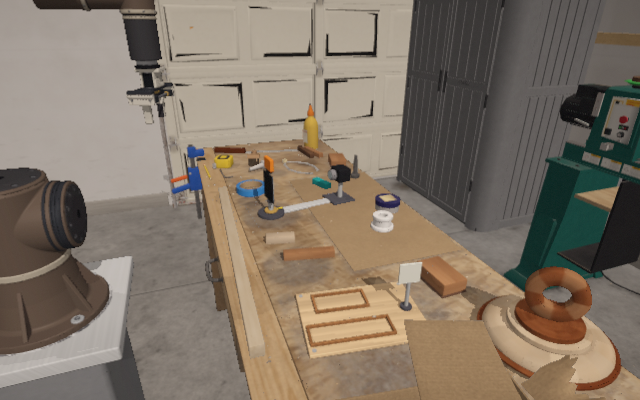

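The top view shows the long blank at (355,250), the short one at (320,266), and a turquoise look-alike at (214,184) that isn't part of the job. The tray is at (438,243) with its marker card at (450,208). The mirror is at (262,259), the camera at (255,178), the tape at (195,266), the adapter at (333,166) and the sander at (424,168). The other reddish blocks on the left, at (148,134) and (92,152), are look-alikes too. I'll confirm with one enlarged crop.

```bash
cat > h.py <<'E'
import cv2,numpy as np
from plant import ctrl
np.set_printoptions(suppress=True,precision=4)
def ray(n,uv):
    c=ctrl.calibration(n);K=np.array(c['K']);d=np.array(c['dist_coeffs']);E=np.array(c['extrinsics'])
    p=cv2.undistortPoints(np.array(uv,float).reshape(-1,1,2),K,d).reshape(-1,2)
    return E[:3,3],np.c_[p,np.ones(len(p))]@E[:3,:3].T
def plane(n,uv,z):
    o,r=ray(n,uv);return (o+r*((z-o[2])/r[:,2])[:,None])[:,:2]
def proj(n,P):
    c=ctrl.calibration(n);K=np.array(c['K']);d=np.array(c['dist_coeffs']);E=np.linalg.inv(np.array(c['extrinsics']))
    return cv2.projectPoints(np.array(P,float).reshape(-1,3),cv2.Rodrigues(E[:3,:3])[0],E[:3,3],K,d)[0].reshape(-1,2)
E
python3 - <<'E'
import cv2
im=cv2.imread('pics/top0.png')
a=cv2.resize(im[150:310,230:390],None,fx=3.6,fy=3.6,interpolation=cv2.INTER_CUBIC)
cv2.imwrite('pics/c1.png',a)
b=cv2.resize(im[185:295,395:485],None,fx=5,fy=5,interpolation=cv2.INTER_CUBIC)
cv2.imwrite('pics/c2.png',b)
E
```

```text
(no output)
```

View pics/c1.png

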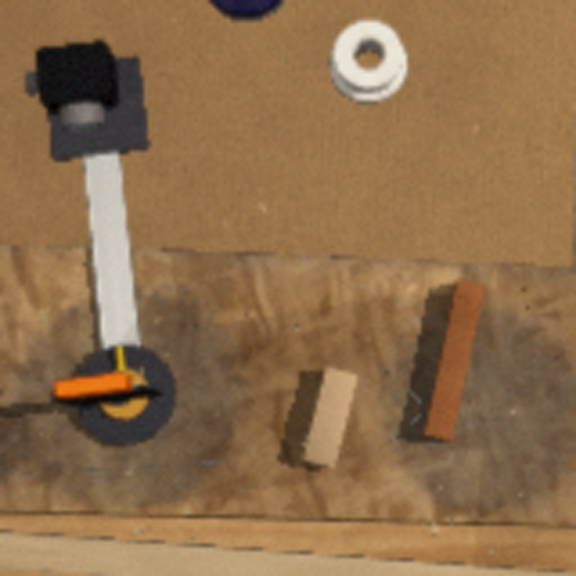

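View pics/c2.png

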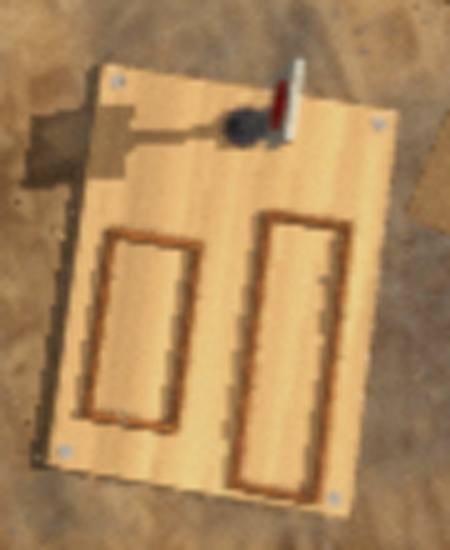

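The crop confirms the pale short blank at c1 (330,417), the red-brown long blank at c1 (454,362), and the orange grip at c1 (95,385). The tray's two rims are also clear: the short row is on the left and the long row on the right in c2.

```bash
python3 - <<'E'
from h import *
im=cv2.imread('pics/top0.png')
f=lambda q,s,o:(np.array(q,float)+.5)/s-.5+np.array(o)
def show(n,q,z):
    P=plane('top',q,z);e=[np.linalg.norm(P[i]-P[(i+1)%4]) for i in range(4)]
    c=P.mean(0);l=(P[0]+P[1]-P[2]-P[3])/2
    print(n,'c',c,'edges',np.array(e),'ang',np.degrees(np.arctan2(l[1],l[0])));return c
L=show('long',f([(457,283),(484,285),(452,440),(425,435)],3.6,(230,150)),.02)
S=show('short',f([(325,367),(357,373),(334,467),(303,460)],3.6,(230,150)),.02)
LR=show('lrow',f([(262,212),(352,220),(320,503),(230,490)],5,(395,185)),.014)
SR=show('srow',f([(107,228),(203,240),(178,432),(82,418)],5,(395,185)),.014)
T=show('tray',f([(104,65),(399,110),(350,517),(48,467)],5,(395,185)),.008)
print('dist rows',np.linalg.norm(LR-SR))
d=LR-SR;d/=np.linalg.norm(d);x=np.array([-d[1],d[0]]);x=x if x[0]>0 else -x
M=(LR+SR)/2+.125*x;print('rows x ang',np.degrees(np.arctan2(x[1],x[0])),'marker',M)
# red marker & grip, colour segmentation
hsv=cv2.cvtColor(im,cv2.COLOR_BGR2HSV)
def seg(lo,hi,box):
    u0,v0,u1,v1=box;m=cv2.inRange(hsv[v0:v1,u0:u1],lo,hi);v,u=np.nonzero(m);pts=np.c_[u+u0,v+v0].astype(np.float32)
    return pts.mean(0),cv2.minAreaRect(pts),len(pts)
g=seg((5,200,150),(16,255,255),(240,245,272,270));print('grip',g)
b=cv2.boxPoints(g[1]);print(plane('top',b,.178),plane('top',[g[0]],.178))
print('marker from top z.09',plane('top',f([(279,105)],5,(395,185)),.09))
print('disc centre z.01',plane('top',f([(123,395)],3.6,(230,150)),.01),'lens',plane('top',f([(83,118)],3.6,(230,150)),.09))
for n,P in(('long',(*L,.01)),('short',(*S,.01)),('M',(*M,.09)),('LR',(*LR,.008)),('SR',(*SR,.008))):print(n,'side px',proj('side',P))
s=cv2.imread('pics/side0.png');hs=cv2.cvtColor(s,cv2.COLOR_BGR2HSV)
v,u=np.nonzero(cv2.inRange(hs[145:190,255:285],(5,200,150),(16,255,255)));print('grip side',u.mean()+255,v.mean()+145,u.min()+255,u.max()+255,v.min()+145,v.max()+145)
E
```

```text
long c [0.5562 0.0058] edges [0.0214 0.1243 0.0213 0.122 ] ang -11.15785114502332
short c [0.51   0.1029] edges [0.0256 0.0751 0.0248 0.0742] ang -12.337661194954011
lrow c [ 0.5467 -0.2666] edges [0.0504 0.1602 0.0497 0.1578] ang -7.802586194233762
srow c [ 0.5592 -0.184 ] edges [0.0543 0.1095 0.0537 0.1087] ang -8.147067279507246
tray c [ 0.5846 -0.2319] edges [0.1691 0.2333 0.1686 0.2332] ang -8.356496265017375
dist rows 0.08350681390037688
rows x ang -8.63170995663017 marker [ 0.6765 -0.2441]
grip (array([255.7245, 256.3367], dtype=float32), ((255.56358337402344, 256.41326904296875), (4.789802074432373, 21.364036560058594), 81.25383758544922), 98)
[[0.5259 0.2908]
 [0.5351 0.2387]
 [0.5235 0.2364]
 [0.5143 0.2884]] [[0.5249 0.2632]]
marker from top z.09 [[ 0.6766 -0.2424]]
disc centre z.01 [[0.5233 0.2674]] lens [[0.7301 0.2954]]
long side px [[307.8404 253.344 ]]
short side px [[279.4384 237.6654]]
M side px [[408.672  272.8375]]
LR side px [[349.5384 330.4574]]
SR side px [[338.6534 301.4101]]
grip side 269.921568627451 163.13725490196077 265 272 156 171
```

Every measurement fits the given sizes: edges, the 84 mm row spacing, and the marker from both routes. First I'll move toward the long blank.

Call:
apply_moves:
  targets:
    - {"travel": [34,31,0],"roll": 0,"jaw": 60}
    - {"travel": [36,33,0],"roll": 0,"jaw": 60}
    - {"travel": [36,33,0],"roll": 0,"jaw": 60}
    - {"travel": [36,33,0],"roll": 0,"jaw": 60}
    - {"travel": [36,33,0],"roll": 0,"jaw": 60}
    - {"travel": [36,33,0],"roll": 0,"jaw": 60}
    - {"travel": [36,33,0],"roll": 0,"jaw": 60}
    - {"travel": [36,33,0],"roll": 0,"jaw": 60}
    - {"travel": [36,33,0],"roll": 0,"jaw": 60}
    - {"travel": [36,33,0],"roll": 0,"jaw": 60}

```text
clock: 1.1
tool_pos: [0.4557, 0.2009, 0.2228]
orientation: [-180.0, 0.0, -20.1]
force: [1.0, 0.0, 0.0]
opening: 0.0601
gripper_force: 0.0
```

Call:
apply_moves:
  targets:
    - {"travel": [32,30,0],"roll": 0,"jaw": 60}
    - {"travel": [32,30,0],"roll": 0,"jaw": 60}
    - {"travel": [32,30,0],"roll": 0,"jaw": 60}
    - {"travel": [32,30,0],"roll": 0,"jaw": 60}
    - {"travel": [30,26,0],"roll": 0,"jaw": 60}
    - {"travel": [0,0,20],"roll": -4.5,"jaw": 60}
    - {"travel": [0,0,20],"roll": -4.5,"jaw": 60}
    - {"travel": [0,0,0],"roll": 0,"jaw": 60}
    - {"travel": [0,0,0],"roll": 0,"jaw": 60}
    - {"travel": [0,0,0],"roll": 0,"jaw": 60}

```text
clock: 2.1
tool_pos: [0.5542, 0.0118, 0.1839]
orientation: [-180.0, -0.1, -11.2]
force: [-0.2, 1.0, 0.2]
opening: 0.0598
gripper_force: 0.0
```

Call:
apply_moves:
  targets:
    - {"travel": [3,5.5,35],"roll": 0,"jaw": 60}
    - {"travel": [0,0,40],"roll": 0,"jaw": 60}
    - {"travel": [0,0,40],"roll": 0,"jaw": 60}
    - {"travel": [0,0,25],"roll": 0,"jaw": 60}
    - {"travel": [0,0,13],"roll": 0,"jaw": 60}
    - {"travel": [0,0,0],"roll": 0,"jaw": 60}
    - {"travel": [0,0,0],"roll": 0,"jaw": 60}

```text
clock: 2.8
tool_pos: [0.5567, 0.0059, 0.0311]
orientation: [-180.0, -0.1, -11.1]
force: [0.2, 0.8, 0.8]
opening: 0.0604
gripper_force: 0.0
```

Call:
apply_moves:
  targets:
    - {"travel": [0,0,0],"roll": 0,"jaw": 15}
    - {"travel": [0,0,0],"roll": 0,"jaw": 15}
    - {"travel": [0,0,0],"roll": 0,"jaw": 15}
    - {"travel": [0,0,0],"roll": 0,"jaw": 15}
    - {"travel": [0,0,0],"roll": 0,"jaw": 15}
    - {"travel": [0,0,0],"roll": 0,"jaw": 15}

```text
clock: 3.4
tool_pos: [0.5555, 0.0054, 0.0298]
orientation: [-180.0, -0.0, -11.1]
force: [-0.0, -0.0, 0.2]
opening: 0.0181
gripper_force: 0.0
```

```bash
python3 - <<'E'
from h import *
o=ctrl.get_obs();print(o['clock'],o['tool_pos'],o['opening'],o['gripper_force'])
im=ctrl.snapshot('side')[:,:,::-1];cv2.imwrite('pics/s1.png',cv2.resize(im[170:320,210:410],None,fx=4,fy=4,interpolation=cv2.INTER_CUBIC))
E
```

```text
3.4 [0.5555 0.0054 0.0298] 0.018139237895553394 0.0
```

View pics/s1.png

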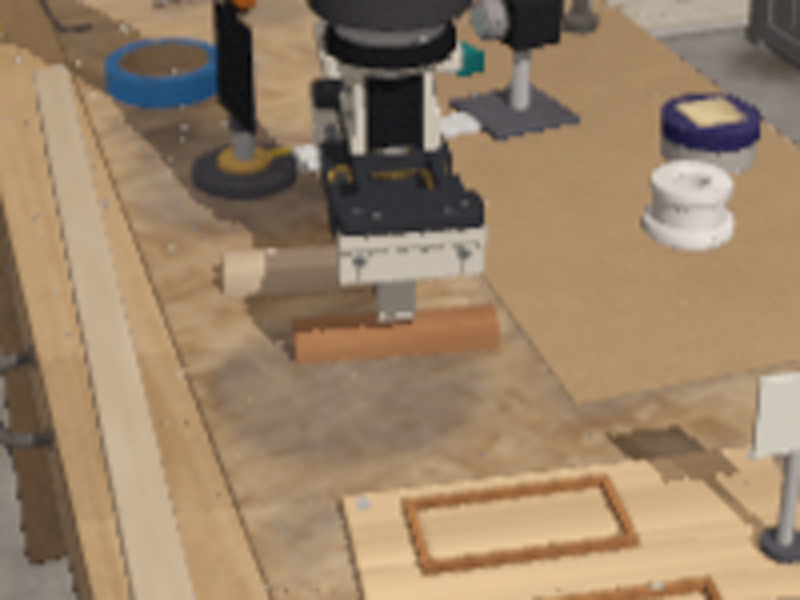

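The blank is at crop (397,333) and the near finger ends at its top edge, at (396,318). The fingers look as if they closed over or behind it, so I'll check this numerically.

```bash
python3 - <<'E'
from h import *
c=np.array([.5562,.0058]);a=np.radians(-11.2);l=np.array([np.cos(a),np.sin(a)]);w=np.array([-l[1],l[0]])
f=lambda p:(p-np.array([210,170])+.5)*4-.5
for z in(0,.02):
  print(z,f(proj('side',[(*(c+s*.0625*l+t*.011*w),z) for s,t in((1,1),(1,-1),(-1,-1),(-1,1))])).round())
t=np.array([.5555,.0054])
for z in (.008,.02,.03):print('near finger tip inner/outer',z,f(proj('side',[(*(t-k*w+s*.0095*l),z) for k in(.009,.02,.03) for s in(-1,1)])).round().tolist())
E
```

```text
0 [[490. 332.]
 [496. 351.]
 [292. 367.]
 [290. 347.]]
0.02 [[490. 304.]
 [497. 323.]
 [291. 338.]
 [289. 319.]]
near finger tip inner/outer 0.008 [[378.0, 347.0], [409.0, 345.0], [380.0, 357.0], [412.0, 355.0], [382.0, 366.0], [414.0, 364.0]]
near finger tip inner/outer 0.02 [[378.0, 330.0], [409.0, 328.0], [380.0, 340.0], [412.0, 338.0], [382.0, 349.0], [414.0, 347.0]]
near finger tip inner/outer 0.03 [[378.0, 316.0], [409.0, 314.0], [380.0, 326.0], [412.0, 323.0], [382.0, 335.0], [414.0, 332.0]]
```

Call:
apply_moves:
  targets:
    - {"travel": [0,0,0],"roll": 0,"jaw": 15}
    - {"travel": [0,0,0],"roll": 0,"jaw": 15}
    - {"travel": [0,0,0],"roll": 0,"jaw": 15}

```text
clock: 3.75
tool_pos: [0.5555, 0.0054, 0.0297]
orientation: [180.0, 0.0, -11.1]
force: [-1.3, -0.5, 0.3]
opening: 0.0153
gripper_force: 0.0
```

```bash
python3 - <<'E'
from h import *
o=ctrl.get_obs();print(o['clock'],o['tool_pos'],o['orientation'],o['opening'],o['gripper_force'],o['force'],o['moment'],o['joint_pos'])
im=ctrl.snapshot('side')[:,:,::-1];a=cv2.resize(im[210:270,270:350],None,fx=5,fy=5,interpolation=cv2.INTER_CUBIC)
im=ctrl.snapshot('top')[:,:,::-1];b=cv2.resize(im[220:280,300:380],None,fx=5,fy=5,interpolation=cv2.INTER_CUBIC)
cv2.imwrite('pics/s2.png',np.hstack([a,b]))
E
```

```text
3.75 [0.5555 0.0054 0.0297] [179.9968   0.0054 -11.0996] 0.015330042544298511 0.0 [-1.3296 -0.4875  0.2699] [-0.0974  0.012   0.0055] [ 20.7566  21.0384 -27.7475  -0.0002 -41.2204  58.1439]
```

View pics/s2.png

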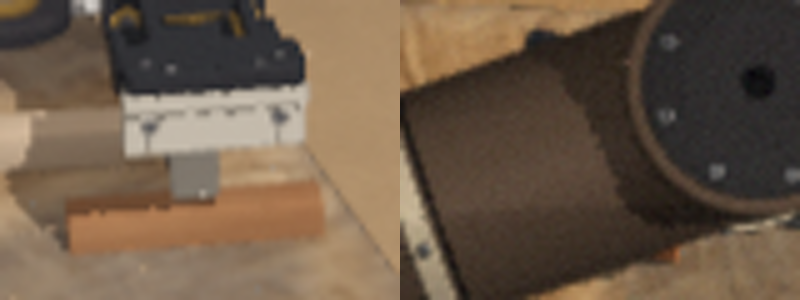

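The fingers closed to 15 mm without touching anything. In the image their tips (s2 crop row 200) end over the blank's top face, so they seem higher than the stated 22 mm implies. I'll open, go lower in small steps while watching the force, and close again.

Call:
apply_moves:
  targets:
    - {"travel": [0,0,0],"roll": 0,"jaw": 60}
    - {"travel": [0,0,0],"roll": 0,"jaw": 60}
    - {"travel": [0,0,0],"roll": 0,"jaw": 60}
    - {"travel": [0,0,0],"roll": 0,"jaw": 60}
    - {"travel": [0,0,0],"roll": 0,"jaw": 60}
    - {"travel": [0,0,0],"roll": 0,"jaw": 60}
    - {"travel": [0,0,3],"roll": 0,"jaw": 60}
    - {"travel": [0,0,3],"roll": 0,"jaw": 60}
    - {"travel": [0,0,0],"roll": 0,"jaw": 60}

```text
clock: 4.75
tool_pos: [0.5551, 0.0053, 0.0232]
orientation: [180.0, 0.0, -11.1]
force: [-0.5, -0.6, -0.1]
opening: 0.0598
gripper_force: 0.0
```

```bash
python3 - <<'E'
from h import *
o=ctrl.get_obs();print(o['clock'],o['tool_pos'],o['opening'],o['force'])
im=ctrl.snapshot('side')[:,:,::-1];a=cv2.resize(im[210:270,260:360],None,fx=8,fy=8,interpolation=cv2.INTER_CUBIC)
cv2.imwrite('pics/s3.png',a)
E
```

```text
4.75 [0.5551 0.0053 0.0232] 0.0598411594993582 [-0.5241 -0.6163 -0.053 ]
```

View pics/s3.png

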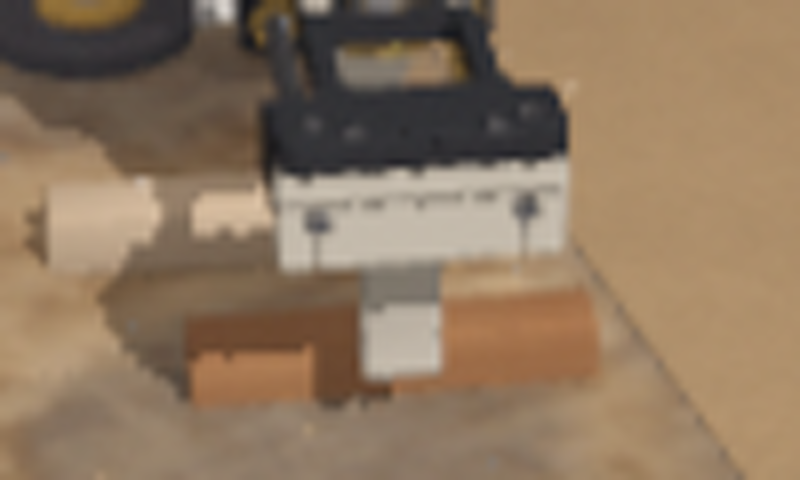

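With the jaw open, the near finger tip is at s3 crop (400,378). That works out to about 20 mm above the bench, so the tips really sit about 20 mm higher than the reading implies. I'll go down in small steps with force checks.

Call:
apply_moves:
  targets:
    - {"travel": [0,0,2],"roll": 0,"jaw": 60}
    - {"travel": [0,0,2],"roll": 0,"jaw": 60}
    - {"travel": [0,0,0],"roll": 0,"jaw": 60}

```text
clock: 5.1
tool_pos: [0.5553, 0.0054, 0.0194]
orientation: [180.0, 0.0, -11.1]
force: [-0.1, 0.2, 0.6]
opening: 0.0597
gripper_force: 0.0
```

Call:
apply_moves:
  targets:
    - {"travel": [0,0,2],"roll": 0,"jaw": 60}
    - {"travel": [0,0,2],"roll": 0,"jaw": 60}
    - {"travel": [0,0,0],"roll": 0,"jaw": 60}

```text
clock: 5.4
tool_pos: [0.5554, 0.0054, 0.0154]
orientation: [180.0, 0.0, -11.1]
force: [0.5, 0.6, 0.6]
opening: 0.06
gripper_force: 0.0
```

Call:
apply_moves:
  targets:
    - {"travel": [0,0,2],"roll": 0,"jaw": 60}
    - {"travel": [0,0,2],"roll": 0,"jaw": 60}
    - {"travel": [0,0,0],"roll": 0,"jaw": 60}

```text
clock: 5.7
tool_pos: [0.5553, 0.0054, 0.0114]
orientation: [180.0, 0.0, -11.1]
force: [0.4, -1.0, -0.1]
opening: 0.06
gripper_force: 0.0
```

Call:
apply_moves:
  targets:
    - {"travel": [0,0,1.5],"roll": 0,"jaw": 60}
    - {"travel": [0,0,1.5],"roll": 0,"jaw": 60}
    - {"travel": [0,0,0],"roll": 0,"jaw": 60}

```text
clock: 6.0
tool_pos: [0.5554, 0.0054, 0.0085]
orientation: [180.0, 0.0, -11.1]
force: [0.5, 0.6, -0.7]
opening: 0.0601
gripper_force: 0.0
```

Call:
apply_moves:
  targets:
    - {"travel": [0,0,0],"roll": 0,"jaw": 15}
    - {"travel": [0,0,0],"roll": 0,"jaw": 15}
    - {"travel": [0,0,0],"roll": 0,"jaw": 15}
    - {"travel": [0,0,0],"roll": 0,"jaw": 15}
    - {"travel": [0,0,0],"roll": 0,"jaw": 15}
    - {"travel": [0,0,0],"roll": 0,"jaw": 15}
    - {"travel": [0,0,0],"roll": 0,"jaw": 15}

```text
clock: 6.7
tool_pos: [0.5556, 0.0055, 0.0088]
orientation: [-180.0, -0.0, -11.1]
force: [-0.8, -0.3, -0.7]
opening: 0.0218
gripper_force: 30.0
```

It's gripped: 21.8 mm opening, 30 N. Next I'll lift it and carry it to the long row.

Call:
apply_moves:
  targets:
    - {"travel": [0,0,-10],"roll": 0,"jaw": 15}
    - {"travel": [0,0,-25],"roll": 0,"jaw": 15}
    - {"travel": [0,0,-25],"roll": 0,"jaw": 15}
    - {"travel": [0,0,-20],"roll": 0,"jaw": 15}
    - {"travel": [5.5,33.5,0],"roll": 0,"jaw": 15}
    - {"travel": [5.5,33.5,0],"roll": 0,"jaw": 15}
    - {"travel": [5.5,33.5,0],"roll": 0,"jaw": 15}
    - {"travel": [5.5,33.5,0],"roll": 0,"jaw": 15}
    - {"travel": [5.5,33.5,0],"roll": 0,"jaw": 15}
    - {"travel": [5.5,33.5,0],"roll": 0,"jaw": 15}

```text
clock: 7.7
tool_pos: [0.5491, -0.1995, 0.0896]
orientation: [-180.0, -0.0, -11.1]
force: [0.5, -0.3, -1.2]
opening: 0.0218
gripper_force: 30.0
```

Call:
apply_moves:
  targets:
    - {"travel": [5.5,33.5,0],"roll": 0,"jaw": 15}
    - {"travel": [5.5,30,0],"roll": 0,"jaw": 15}
    - {"travel": [0,3,0],"roll": -2.7,"jaw": 15}
    - {"travel": [0,0,0],"roll": 0,"jaw": 15}
    - {"travel": [0,0,0],"roll": 0,"jaw": 15}

```text
clock: 8.2
tool_pos: [0.5471, -0.2654, 0.0891]
orientation: [-180.0, -0.0, -8.5]
force: [0.4, -0.7, -1.4]
opening: 0.0215
gripper_force: 30.0
```

```bash
python3 - <<'E'
from h import *
o=ctrl.get_obs();print(o['clock'],o['tool_pos'],o['orientation'],o['opening'],o['force'],o['gripper_force'])
im=ctrl.snapshot('side')[:,:,::-1];a=cv2.resize(im[200:360,270:450],None,fx=3.5,fy=3.5,interpolation=cv2.INTER_CUBIC)
cv2.imwrite('pics/s4.png',a)
E
```

```text
8.2 [ 0.5471 -0.2654  0.0891] [-179.9953   -0.0076   -8.4832] 0.021511436084933507 [ 0.4499 -0.7058 -1.4207] 29.99846041202545
```

View pics/s4.png

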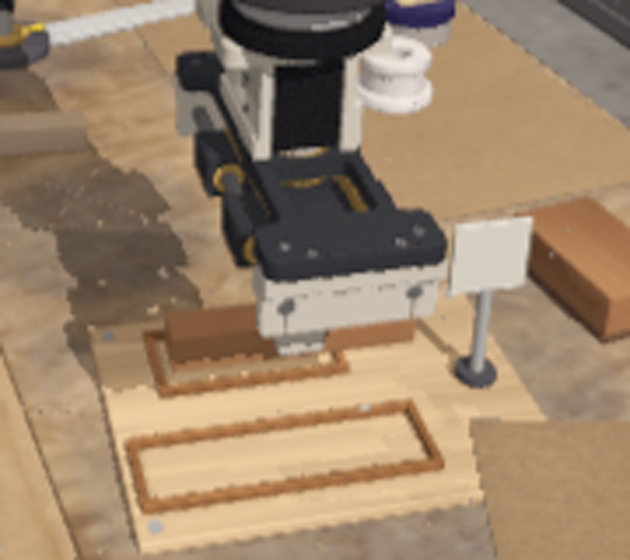

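The blank is held level over the tray; its near-bottom-left corner is at s4 (172,368). I'll check that against the prediction, then lower it.

```bash
python3 - <<'E'
from h import *
c=np.array([.5477,-.2654]);a=np.radians(-8.5);l=np.array([np.cos(a),np.sin(a)]);w=np.array([-l[1],l[0]])
for z in(.08,.1):print(((proj('side',[(*(c+s*.0625*l-.011*w),z) for s in(-1,1)])-[270,200]+.5)*3.5).round())
E
```

```text
[[169. 376.]
 [412. 345.]]
[[170. 343.]
 [415. 312.]]
```

Call:
apply_moves:
  targets:
    - {"travel": [0,1,20],"roll": 0,"jaw": 15}
    - {"travel": [0,0,20],"roll": 0,"jaw": 15}
    - {"travel": [0,0,15],"roll": 0,"jaw": 15}
    - {"travel": [0,0,10],"roll": 0,"jaw": 15}
    - {"travel": [0,0,3],"roll": 0,"jaw": 15}
    - {"travel": [0,0,0],"roll": 0,"jaw": 15}
    - {"travel": [0,0,0],"roll": 0,"jaw": 15}

```text
clock: 8.95
tool_pos: [0.5477, -0.2664, 0.0215]
orientation: [180.0, -0.1, -8.4]
force: [1.2, 0.2, 0.1]
opening: 0.0212
gripper_force: 30.0
```

Call:
apply_moves:
  targets:
    - {"travel": [0,0,1.5],"roll": 0,"jaw": 15}
    - {"travel": [0,0,1.5],"roll": 0,"jaw": 15}
    - {"travel": [0,0,0],"roll": 0,"jaw": 15}

```text
clock: 9.25
tool_pos: [0.5471, -0.2666, 0.0179]
orientation: [-180.0, -0.0, -8.4]
force: [-0.5, 0.9, 0.1]
opening: 0.0211
gripper_force: 30.0
```

Call:
apply_moves:
  targets:
    - {"travel": [0,0,1],"roll": 0,"jaw": 15}
    - {"travel": [0,0,0],"roll": 0,"jaw": 15}

```text
clock: 9.45
tool_pos: [0.5471, -0.2666, 0.0168]
orientation: [180.0, -0.0, -8.4]
force: [0.0, -0.5, -0.3]
opening: 0.0218
gripper_force: 30.0
```

Next I'll open it a little, to 45 mm, then lift.

Call:
apply_moves:
  targets:
    - {"travel": [0,0,0],"roll": 0,"jaw": 45}
    - {"travel": [0,0,0],"roll": 0,"jaw": 45}
    - {"travel": [0,0,0],"roll": 0,"jaw": 45}
    - {"travel": [0,0,0],"roll": 0,"jaw": 45}
    - {"travel": [0,0,-10],"roll": 0,"jaw": 45}
    - {"travel": [0,0,-20],"roll": 0,"jaw": 45}
    - {"travel": [0,0,-30],"roll": 0,"jaw": 45}
    - {"travel": [0,0,-25],"roll": 0,"jaw": 45}
    - {"travel": [0,0,0],"roll": 0,"jaw": 45}

```text
clock: 10.35
tool_pos: [0.5496, -0.2673, 0.1066]
orientation: [179.9, -0.4, -8.4]
force: [0.9, 0.8, -0.8]
opening: 0.0451
gripper_force: 0.0
```

Call:
apply_moves:
  targets:
    - {"travel": [-11,-45,0],"roll": 0,"jaw": 60}
    - {"travel": [-11,-45,0],"roll": 0,"jaw": 60}
    - {"travel": [-11,-45,0],"roll": 0,"jaw": 60}
    - {"travel": [-11,-45,0],"roll": 0,"jaw": 60}
    - {"travel": [-11,-45,0],"roll": 0,"jaw": 60}
    - {"travel": [-12,-45,0],"roll": 0,"jaw": 60}
    - {"travel": [-12,-45,0],"roll": 0,"jaw": 60}
    - {"travel": [-12,-45.5,0],"roll": 3.9,"jaw": 60}
    - {"travel": [0,0,0],"roll": 0,"jaw": 60}
    - {"travel": [0,0,0],"roll": 0,"jaw": 60}

```text
clock: 11.35
tool_pos: [0.5094, 0.1046, 0.1019]
orientation: [-180.0, 0.0, -12.1]
force: [-0.1, 0.4, 0.7]
opening: 0.06
gripper_force: 0.0
```

```bash
python3 - <<'E'
from h import *
im=ctrl.snapshot('top')[:,:,::-1]
cv2.imwrite('pics/t2.png',cv2.resize(im[180:300,235:485],None,fx=3.2,fy=3.2,interpolation=cv2.INTER_CUBIC))
E
```

```text
(no output)
```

View pics/t2.png

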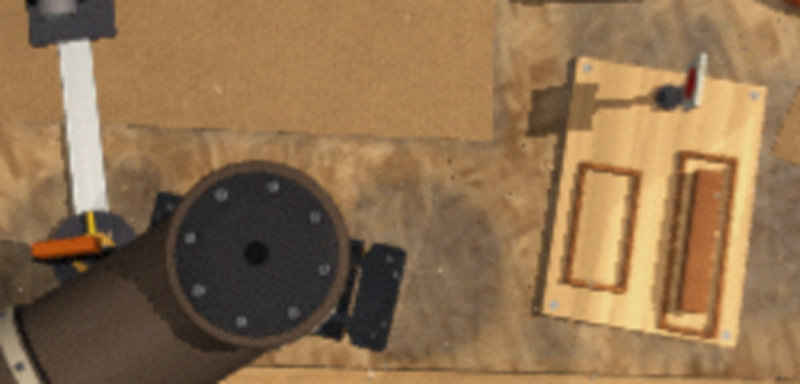

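The long blank lies inside its row at t2 (703,240). Now the short blank.

Call:
apply_moves:
  targets:
    - {"travel": [1,1.5,25],"roll": 0,"jaw": 60}
    - {"travel": [0,0,30],"roll": 0,"jaw": 60}
    - {"travel": [0,0,25],"roll": 0,"jaw": 60}
    - {"travel": [0,0,13],"roll": 0,"jaw": 60}
    - {"travel": [0,0,0],"roll": 0,"jaw": 60}
    - {"travel": [0,0,0],"roll": 0,"jaw": 60}

```text
clock: 12.0
tool_pos: [0.5106, 0.1006, 0.009]
orientation: [180.0, 0.0, -12.4]
force: [0.2, 0.6, 0.2]
opening: 0.0596
gripper_force: 0.0
```

Call:
apply_moves:
  targets:
    - {"travel": [0,0,0],"roll": 0,"jaw": 18}
    - {"travel": [0,0,0],"roll": 0,"jaw": 18}
    - {"travel": [0,0,0],"roll": 0,"jaw": 18}
    - {"travel": [0,0,0],"roll": 0,"jaw": 18}
    - {"travel": [0,0,0],"roll": 0,"jaw": 18}
    - {"travel": [0,0,0],"roll": 0,"jaw": 18}
    - {"travel": [0,0,0],"roll": 0,"jaw": 18}

```text
clock: 12.7
tool_pos: [0.5105, 0.1018, 0.009]
orientation: [-180.0, -0.0, -12.3]
force: [-1.8, 0.2, 3.9]
opening: 0.0254
gripper_force: 30.0
```

Call:
apply_moves:
  targets:
    - {"travel": [0,0,-10],"roll": 0,"jaw": 18}
    - {"travel": [0,0,-25],"roll": 0,"jaw": 18}
    - {"travel": [0,0,-25],"roll": 0,"jaw": 18}
    - {"travel": [0,0,-20],"roll": 0,"jaw": 18}
    - {"travel": [15.5,38.5,0],"roll": 0,"jaw": 18}
    - {"travel": [15.5,38.5,0],"roll": 0,"jaw": 18}
    - {"travel": [15.5,38.5,0],"roll": 0,"jaw": 18}
    - {"travel": [15.5,38.5,0],"roll": 0,"jaw": 18}
    - {"travel": [15.5,38.5,0],"roll": 0,"jaw": 18}
    - {"travel": [15.5,38.5,0],"roll": 0,"jaw": 18}

```text
clock: 13.7
tool_pos: [0.5521, -0.1454, 0.0894]
orientation: [-180.0, -0.0, -12.3]
force: [1.3, -0.1, -0.4]
opening: 0.0252
gripper_force: 30.0
```

Call:
apply_moves:
  targets:
    - {"travel": [15.5,38,0],"roll": -3.9,"jaw": 18}
    - {"travel": [0,0,15],"roll": 0,"jaw": 18}
    - {"travel": [0,0,20],"roll": 0,"jaw": 18}
    - {"travel": [0,0,15],"roll": 0,"jaw": 18}
    - {"travel": [0,0,10],"roll": 0,"jaw": 18}
    - {"travel": [0,0,5],"roll": 0,"jaw": 18}
    - {"travel": [0,0,0],"roll": 0,"jaw": 18}
    - {"travel": [0,0,0],"roll": 0,"jaw": 18}

```text
clock: 14.5
tool_pos: [0.5596, -0.1841, 0.0244]
orientation: [180.0, -0.0, -8.4]
force: [0.2, 0.2, -0.1]
opening: 0.0254
gripper_force: 30.0
```

Call:
apply_moves:
  targets:
    - {"travel": [0,0,3],"roll": 0,"jaw": 18}
    - {"travel": [0,0,2.5],"roll": 0,"jaw": 18}
    - {"travel": [0,0,1.5],"roll": 0,"jaw": 18}
    - {"travel": [0,0,0],"roll": 0,"jaw": 18}

```text
clock: 14.9
tool_pos: [0.5592, -0.1842, 0.0171]
orientation: [180.0, -0.0, -8.4]
force: [-0.8, 0.8, 3.3]
opening: 0.0255
gripper_force: 30.0
```

Call:
apply_moves:
  targets:
    - {"travel": [0,0,0],"roll": 0,"jaw": 46}
    - {"travel": [0,0,0],"roll": 0,"jaw": 46}
    - {"travel": [0,0,0],"roll": 0,"jaw": 46}
    - {"travel": [0,0,0],"roll": 0,"jaw": 46}
    - {"travel": [0,0,-10],"roll": 0,"jaw": 46}
    - {"travel": [0,0,-30],"roll": 0,"jaw": 46}
    - {"travel": [0,0,-45],"roll": 0,"jaw": 46}
    - {"travel": [0,0,-45],"roll": 0,"jaw": 46}
    - {"travel": [0,0,-45],"roll": 0,"jaw": 46}
    - {"travel": [0,0,-30],"roll": 0,"jaw": 46}

```text
clock: 15.9
tool_pos: [0.5599, -0.1845, 0.2265]
orientation: [180.0, -0.3, -8.4]
force: [2.0, 0.2, 0.2]
opening: 0.0461
gripper_force: 0.0
```

Call:
apply_moves:
  targets:
    - {"travel": [-10,-44,0],"roll": 0,"jaw": 40}
    - {"travel": [-10,-44,0],"roll": 0,"jaw": 40}
    - {"travel": [-10,-44,0],"roll": 0,"jaw": 40}
    - {"travel": [-10,-44,0],"roll": 0,"jaw": 40}
    - {"travel": [-10,-44,0],"roll": 0,"jaw": 40}
    - {"travel": [-10,-44,0],"roll": 0,"jaw": 40}
    - {"travel": [-10,-44,0],"roll": 0,"jaw": 40}
    - {"travel": [-10,-44,0],"roll": 0,"jaw": 40}
    - {"travel": [-10,-44,0],"roll": 0,"jaw": 40}
    - {"travel": [-10,-43,0],"roll": 0,"jaw": 40}

```text
clock: 16.9
tool_pos: [0.5237, 0.2665, 0.2228]
orientation: [-180.0, -0.0, -8.4]
force: [1.9, -0.2, 0.2]
opening: 0.0399
gripper_force: 0.0
```

Call:
apply_moves:
  targets:
    - {"travel": [0,0,0],"roll": 8,"jaw": 40}
    - {"travel": [0,0,0],"roll": 8,"jaw": 40}
    - {"travel": [0,0,0],"roll": 8,"jaw": 40}
    - {"travel": [0,0,0],"roll": 8,"jaw": 40}
    - {"travel": [0,0,0],"roll": 8,"jaw": 40}
    - {"travel": [0,0,0],"roll": 8,"jaw": 40}
    - {"travel": [0,0,0],"roll": 8,"jaw": 40}
    - {"travel": [0,0,0],"roll": 8,"jaw": 40}
    - {"travel": [0,0,0],"roll": 8,"jaw": 40}
    - {"travel": [0,0,0],"roll": 0,"jaw": 40}

```text
clock: 17.9
tool_pos: [0.5242, 0.2646, 0.2225]
orientation: [-180.0, 0.0, -80.5]
force: [-0.1, 0.7, 0.1]
opening: 0.0404
gripper_force: 0.0
```

Call:
apply_moves:
  targets:
    - {"travel": [0,0,0],"roll": 0,"jaw": 40}
    - {"travel": [0,0,0],"roll": 0,"jaw": 40}

```text
clock: 18.1
tool_pos: [0.5243, 0.2646, 0.2221]
orientation: [-180.0, 0.0, -80.2]
force: [0.5, 1.0, -0.1]
opening: 0.0402
gripper_force: 0.0
```

```bash
python3 - <<'E'
from h import *
im=ctrl.snapshot('top')[:,:,::-1].copy();cv2.imwrite('pics/t3full.png',im)
hsv=cv2.cvtColor(im,cv2.COLOR_BGR2HSV)
LR=np.array([.5467,-.2666]);SR=np.array([.5592,-.184])
a=np.radians(-8.4);R=np.array([[np.cos(a),np.sin(a)],[-np.sin(a),np.cos(a)]])
old=cv2.imread('pics/top0.png')
d=cv2.absdiff(im,old).max(2)
for n,c in(('L',LR),('S',SR)):
    u,v=proj('top',[(*c,.02)])[0].astype(int)
    m=d[v-30:v+30,u-12:u+12]>35
    m=cv2.morphologyEx(m.astype(np.uint8),cv2.MORPH_OPEN,np.ones((2,2)))
    k,lab,st,ct=cv2.connectedComponentsWithStats(m);i=1+st[1:,4].argmax()
    p=np.argwhere(lab==i)[:,::-1].astype(np.float32)+[u-12,v-30]
    r=cv2.minAreaRect(p.astype(np.float32));P=plane('top',cv2.boxPoints(r),.028)
    print(n,'offset along/across mm',R@(P.mean(0)-c)*1e3,'edges',np.linalg.norm(P[0]-P[1]),np.linalg.norm(P[1]-P[2]))
E
```

```text
L offset along/across mm [-3.155   4.2452] edges 0.12898616418879041 0.035816930919596875
S offset along/across mm [-6.1596 13.5431] edges 0.027856609192845612 0.07521094858181111
```

```bash
python3 - <<'E'
from h import *
c=np.array([.5592,-.184]);a=np.radians(-8.4);l=np.array([np.cos(a),np.sin(a)]);w=np.array([-l[1],l[0]])
ys=np.arange(-32,33,2)/1e3;xs=np.arange(-24,25,4)/1e3
for f in('pics/t3full.png','pics/top0.png'):
    im=cv2.imread(f)
    P=np.array([(*(c+x*l+y*w),.028) for y in ys for x in xs]);q=proj('top',P).astype(np.float32).reshape(len(ys),len(xs),2)
    v=cv2.remap(im,q[...,0],q[...,1],cv2.INTER_LINEAR).mean(1)
    print(f);print([(int(y*1e3),*r.astype(int).tolist()) for y,r in zip(ys,v)])
im=cv2.imread('pics/t3full.png')
A=cv2.resize(im[215:285,395:480],None,fx=6,fy=6,interpolation=cv2.INTER_CUBIC)
s=ctrl.snapshot('side')[:,:,::-1];s=s[280:355,280:420]
B=cv2.resize(s,(280*2//2*1,A.shape[0]),interpolation=cv2.INTER_CUBIC)
cv2.imwrite('pics/t3.png',np.hstack([A,B]))
E
```

```text
pics/t3full.png
[(-32, 139, 208, 239), (-30, 136, 206, 239), (-28, 129, 198, 235), (-26, 112, 175, 222), (-24, 80, 135, 190), (-22, 53, 96, 151), (-20, 48, 85, 132), (-18, 58, 95, 133), (-16, 76, 117, 154), (-14, 94, 138, 175), (-12, 117, 162, 199), (-10, 131, 176, 212), (-8, 132, 176, 212), (-6, 130, 172, 208), (-4, 128, 170, 206), (-2, 126, 168, 203), (0, 125, 166, 202), (2, 123, 165, 200), (4, 122, 163, 199), (6, 122, 163, 197), (8, 120, 160, 195), (10, 114, 153, 186), (12, 101, 136, 167), (14, 76, 104, 129), (16, 60, 86, 110), (18, 57, 87, 114), (20, 59, 92, 122), (22, 55, 88, 119), (24, 42, 71, 102), (26, 31, 56, 89), (28, 34, 60, 94), (30, 47, 78, 110), (32, 62, 99, 132)]
pics/top0.png
[(-32, 127, 194, 231), (-30, 125, 192, 231), (-28, 119, 184, 226), (-26, 103, 163, 211), (-24, 75, 126, 179), (-22, 49, 90, 142), (-20, 46, 81, 126), (-18, 56, 92, 129), (-16, 73, 115, 153), (-14, 89, 140, 179), (-12, 110, 170, 209), (-10, 125, 191, 228), (-8, 128, 193, 231), (-6, 124, 191, 230), (-4, 121, 186, 229), (-2, 118, 181, 227), (0, 116, 178, 225), (2, 113, 174, 222), (4, 110, 170, 217), (6, 107, 166, 213), (8, 105, 165, 211), (10, 104, 164, 210), (12, 105, 163, 209), (14, 104, 160, 206), (16, 102, 159, 205), (18, 104, 161, 207), (20, 104, 162, 209), (22, 97, 154, 203), (24, 74, 125, 178), (26, 49, 92, 146), (28, 43, 80, 127), (30, 53, 88, 126), (32, 71, 113, 151)]
```

View pics/t3.png

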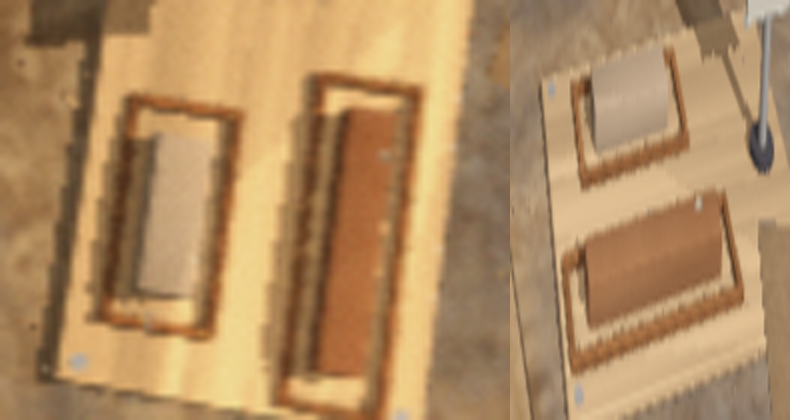

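Both blanks lie flat inside their rims: the short one's across-profile runs −13 to +12 mm, and the long one is centred and lengthwise. Next is the mirror grip.

Call:
apply_moves:
  targets:
    - {"travel": [0,0,25],"roll": 0,"jaw": 40}
    - {"travel": [0,0,20],"roll": 0,"jaw": 40}
    - {"travel": [0,0,12],"roll": 0,"jaw": 40}
    - {"travel": [0,0,5],"roll": 0,"jaw": 40}
    - {"travel": [0,0,0],"roll": 0,"jaw": 40}
    - {"travel": [0,0,0],"roll": 0,"jaw": 40}

```text
clock: 18.8
tool_pos: [0.5248, 0.265, 0.1606]
orientation: [-179.9, 0.0, -80.4]
force: [-0.3, -0.6, 0.8]
opening: 0.0401
gripper_force: 0.0
```

Call:
apply_moves:
  targets:
    - {"travel": [0,0,0],"roll": 0,"jaw": 5}
    - {"travel": [0,0,0],"roll": 0,"jaw": 5}
    - {"travel": [0,0,0],"roll": 0,"jaw": 5}
    - {"travel": [0,0,0],"roll": 0,"jaw": 5}
    - {"travel": [0,0,0],"roll": 0,"jaw": 5}
    - {"travel": [0,0,0],"roll": 0,"jaw": 5}
    - {"travel": [0,0,0],"roll": 0,"jaw": 5}

```text
clock: 19.5
tool_pos: [0.5257, 0.2651, 0.1602]
orientation: [-179.9, 0.0, -80.4]
force: [6.1, 0.3, -1.5]
opening: 0.0115
gripper_force: 30.0
```

It's gripped: 11.5 mm opening, 30 N. Next I'll refine the target angle from the stand arm's direction.

```bash
python3 - <<'E'
from h import *
f=lambda q:(np.array(q,float)+.5)/3.6-.5+np.array((230,150))
ang=lambda d:np.degrees(np.arctan2(d[1],d[0]))
# white stand arm: sub-pixel centreline from image
im=cv2.imread('pics/top0.png');h=cv2.cvtColor(im,cv2.COLOR_BGR2HSV)
m=cv2.inRange(h[196:243,250:275],(0,0,140),(180,40,255));v,u=np.nonzero(m)
rows=[(u[v==r].mean()+250,r+196) for r in np.unique(v) if (v==r).sum()>5]
P=plane('top',rows,.01);vx,vy,x0,y0=cv2.fitLine(P.astype(np.float32),cv2.DIST_HUBER,0,.01,.01).ravel()
if vx<0:vx,vy=-vx,-vy
phi=ang((vx,vy));print('arm dir',phi,'y at pivot x .526:',y0+(.526-x0)*vy/vx)
p=np.array([.5265,.265]);M=np.array([.6765,-.2435]);mu=ang(M-p)
for ph in(phi,9.6):print(ph,mu,'mirror normal',(ph+mu)/2,'tool yaw',(ph+mu)/2-90)
E
```

```text
arm dir 8.252822 y at pivot x .526: 0.2660129
8.252822 -73.56471819435363 mirror normal -32.65594813602569 tool yaw -122.6559481360257
9.6 -73.56471819435363 mirror normal -31.982359097176815 tool yaw -121.98235909717681
```

Call:
apply_moves:
  targets:
    - {"travel": [0,-1,0],"roll": 2,"jaw": 5}
    - {"travel": [0,0,0],"roll": 4,"jaw": 5}
    - {"travel": [0,0,0],"roll": 5,"jaw": 5}
    - {"travel": [0,0,0],"roll": 5,"jaw": 5}
    - {"travel": [0,0,0],"roll": 5,"jaw": 5}
    - {"travel": [0,0,0],"roll": 5,"jaw": 5}
    - {"travel": [0,0,0],"roll": 5,"jaw": 5}
    - {"travel": [0,0,0],"roll": 5,"jaw": 5}
    - {"travel": [0,0,0],"roll": 4,"jaw": 5}
    - {"travel": [0,0,0],"roll": 2,"jaw": 5}

```text
clock: 20.5
tool_pos: [0.525, 0.2652, 0.1601]
orientation: [180.0, 0.0, -122.5]
force: [-2.3, 1.9, 3.8]
opening: 0.012
gripper_force: 30.0
```

Call:
apply_moves:
  targets:
    - {"travel": [0,0,0],"roll": 0,"jaw": 5}
    - {"travel": [0,0,0],"roll": 0,"jaw": 5}
    - {"travel": [0,0,0],"roll": 0,"jaw": 5}
    - {"travel": [0,0,0],"roll": 0,"jaw": 5}
    - {"travel": [0,0,0],"roll": 0,"jaw": 5}
    - {"travel": [0,0,0],"roll": 0,"jaw": 5}

```text
clock: 21.1
tool_pos: [0.5251, 0.2652, 0.1601]
orientation: [180.0, 0.0, -122.3]
force: [-5.6, 1.9, 4.6]
opening: 0.0117
gripper_force: 30.0
```

```bash
python3 - <<'E'
from h import *
o=ctrl.get_obs();print(o['tool_pos'],o['orientation'],o['force'],o['moment'],o['opening'],o['gripper_force'])
for n,box in(('top',(225,235,300,290)),('side',(250,140,300,225))):
    im=ctrl.snapshot(n)[:,:,::-1].copy();cv2.imwrite(f'pics/m_{n}.png',im);u0,v0,u1,v1=box
    h=cv2.cvtColor(im,cv2.COLOR_BGR2HSV)[v0:v1,u0:u1]
    for k,lo,hi in(('orange',(5,200,120),(16,255,255)),('yellow',(21,190,120),(32,255,255))):
        v,u=np.nonzero(cv2.inRange(h,lo,hi));print(n,k,len(u),(list(zip((u+u0).tolist(),(v+v0).tolist()))[:40]))
E
```

```text
[0.5251 0.2652 0.1601] [ 179.9825    0.024  -122.3385] [-5.5771  1.8977  4.6207] [1.0648 1.7462 0.0753] 0.011747647611622093 29.998528361320496
top orange 5 [(263, 261), (264, 261), (263, 262), (262, 263), (263, 263)]
top yellow 11 [(275, 255), (276, 255), (271, 256), (272, 256), (273, 256), (274, 256), (275, 256), (276, 256), (271, 257), (272, 257), (273, 257)]
side orange 76 [(268, 157), (266, 158), (267, 158), (268, 158), (265, 159), (266, 159), (267, 159), (268, 159), (265, 160), (266, 160), (267, 160), (268, 160), (265, 161), (266, 161), (267, 161), (268, 161), (265, 162), (266, 162), (267, 162), (268, 162), (265, 163), (266, 163), (267, 163), (268, 163), (265, 164), (266, 164), (267, 164), (268, 164), (269, 164), (270, 164), (272, 164), (265, 165), (266, 165), (267, 165), (268, 165), (269, 165), (270, 165), (271, 165), (272, 165), (265, 166)]
side yellow 1 [(275, 213)]
```

The yellow pointer shows in the top view at (271–276, 255–257), so I'll use it as a check.

```bash
python3 - <<'E'
from h import *
p=np.array([.5255,.2655]);ang=lambda d:np.degrees(np.arctan2(d[1],d[0]))
pts=[(275.5,255),(275.5,256),(273.5,256.3),(271.8,256.7)]
for z in(.012,.02):
  P=plane('top',pts,z);print(z,[(round(ang(q-p),1),round(np.linalg.norm(q-p)*1e3)) for q in P])
# angle from pixel-weighted yellow centroid, rest vs now (rest direction = camera line)
for f in('pics/top0.png','pics/m_top.png'):
  h=cv2.cvtColor(cv2.imread(f),cv2.COLOR_BGR2HSV)[235:290,240:300]
  v,u=np.nonzero(cv2.inRange(h,(20,150,110),(34,255,255)));P=plane('top',np.c_[u+240,v+235],.015)
  r=np.linalg.norm(P-p,axis=1);s=P[(r>.018)&(r<.042)]
  print(f,len(s),ang(s.mean(0)-p) if len(s) else None,np.linalg.norm(s.mean(0)-p) if len(s) else None)
E
```

```text
0.012 [(np.float64(-70.8), 33), (np.float64(-75.6), 32), (np.float64(-74.6), 27), (np.float64(-74.4), 22)]
0.02 [(np.float64(-71.9), 34), (np.float64(-76.6), 33), (np.float64(-75.8), 28), (np.float64(-75.9), 23)]
pics/top0.png 15 10.412260995083058 0.026278483446479657
pics/m_top.png 15 -74.8390157639978 0.026894794656897245
```

The pointer direction is about −74° and the marker is at −73.6°, well inside the ±4.3° limit. The grip holds at 30 N, so I'm handing in.

```bash
python3 -c "
from plant import ctrl
print(ctrl.close_job())"
```

```text
the job is handed in; nothing more can be done
None
```

The job is handed in at about 21 s with no verdict returned: both blanks lie flat in their rows, and the gripper holds the mirror at 30 N with the line of view about 1° from the marker by my camera measurements.

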